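Stow the cover glasses and lock the accessory case

TASK

Put the small carton of cover glasses flat, right way up, into the open bay of the grey accessory case, pull the case's sliding cover fully shut, and lock it with its sprung quarter-turn stud: press lightly and turn the stud clockwise until you feel it drop into its hidden slot, push it right in, and turn it a further quarter turn clockwise until it locks and stays down by itself, never forcing it. Leave the other things on the trolley where they are.

Things in the scene. Friction and masses are not known exactly. Their poses are not given: they have to be found in the camera images.
- slip_carton: small white printed carton of cover glasses, 36 mm (its x) by 55 mm (its y) by 23 mm high, 40 g, lying flat on the trolley beside the case; origin at the centre of its underside
- case: low grey metal accessory case with an aluminium sliding cover, fixed to the trolley; 250 mm long (its x), 140 mm wide (its y), rails to 69 mm high, z up; origin under its centre. The stud locks at its -x end, on the robot's side, where a front wall at x = -125 to -120 mm rises to z = 64 mm
- bay (a point): centre of the floor of the case's open-topped bay, 8 mm over the trolley, axes as the case's. The bay reaches 50 mm either way along x and 64 mm along y (57 mm between the overhanging rails). Its front edge is 39 mm and its back edge 48 mm above this point; the rails' tops 61 mm
- cover (a joint): how far the sliding cover stands open, in m: 0 shut at its stop (towards the case's -x), 0.146 fully open to the back. It slides stiffly (4 N plus 8 N s/m) and stays where left, but can creep open while the stud is worked off-centre; pull or push the stud's bar to move it
- cover_edge (a point): middle of the cover's front edge, on its top face, 64 mm over the trolley, axes as the case's. The cover is 150 mm long (back from here along +x), 120 mm wide, 4 mm thick; the stud's axis is 22 mm behind this point. Shut, this point is at case x = -120 mm
- stud_grip (a point): middle of the stud's finger bar: dark steel, 32 mm long (point x), 10 mm wide (point y: pinch across it from above), 19 mm tall, on a round flange of 34 mm diameter; point z up. The flange's top, 9.5 mm below this point, takes the fingertips when pushing down; the bar's top is 9.5 mm above. 94 mm over the trolley when out; it sinks as pressed
- stud_press (a joint): how far the stud is pressed in, in m: 0 out, 0.0145 at its stop; the spring pushes back with 4 N at 0 and 12 N at the stop. With the cover shut, its cross pin meets a plate at 0.002 and goes deeper only in line with the plate's slot. At 0.013 and deeper it is under the plate and turns, clockwise only. Locked, it springs up into a groove and rests at 0.010 unheld
- stud_turn (a joint): angle of the stud relative to the case, in rad, growing clockwise seen from above; at 0 the bar and cross pin lie along the case's x. Starts between -0.3 and 0.15. Let go in line with the slot, the stud springs out; let go part turned under the plate it stays, unlocked, pressed 0.013, and can be gripped anew. Turning takes less than 0.15 N m
- receptacle_mouth (a point): point on the case's front deck, 47.5 mm over the trolley, under the stud's axis when the cover is shut: the hidden receptacle. Its slot cannot be seen and lies at a different stud_turn every time, 0.4 to 1.2, with 0.1 play either side: feel for it by turning clockwise under light pressure (6 to 15 N). The locking groove, with a stop just past it, is 1.57 beyond the slot
- stud_pin: steel cross pin on the stud's shank, hidden under the cover, 24 mm long (its x, along the finger bar), 4.4 mm wide, 5 mm tall; origin at its middle, 42 mm below stud_grip. It must not be forced: at most 60 N on it. Held in its slot, or at the stop past the groove, it stops the turn hard: stop turning at about 0.3 N m
- counter: hand tally counter, grey-white, 58 x 57 x 38 mm, bystander; origin at the centre of its underside
- timer: white timer, 57 x 61 x 19 mm, bystander; origin at the centre of its underside
- tape: small cream roll of paper tape, 49 mm across, 12 mm high, bystander; origin at the centre of its underside
- loupe: black eye loupe, 34 mm across, 31 mm high, bystander; origin at the centre of its underside
Mind the look-alikes: they are no part of the job. Of the things shaped like the slip_carton, the white one is meant.

How it is judged:
On the way, in this order (a step that is already met when the one before it is completed fails the run):
1. the carton lies flat and let go in the bay (x of slip_carton in the frame of case between -0.075 and 0.027 m and y of slip_carton in the frame of case between -0.064 and 0.064 m and z of slip_carton in the frame of case below 0.014 m and angle between slip_carton's own z axis and vertical below 0.2 rad and linear speed of slip_carton below 0.03 m/s and contact force between the fingers and slip_carton below 0.1 N), for 0.1 s.
2. the cover is shut against its stop (value of joint cover below 0.003 m), for 0.1 s.
3. the stud is pushed right in through its slot (value of joint stud_press above 0.0125 m and value of joint cover below 0.003 m), for 0.05 s.
At the end, for the whole second after the job is handed in: the carton lies at rest flat and right way up in the bay, the cover is within 3 mm of its shut stop, and the stud, let go, stays down by itself in its locking groove (8.5 to 11.7 mm pressed in; unlocked it would stand at 0 to 2 or at 13 mm) (x of slip_carton in the frame of case between -0.075 and 0.027 m and y of slip_carton in the frame of case between -0.064 and 0.064 m and z of slip_carton in the frame of case below 0.014 m and angle between slip_carton's own z axis and vertical below 0.2 rad and value of joint cover below 0.003 m and value of joint stud_press between 0.0085 and 0.0117 m and linear speed of slip_carton below 0.02 m/s); the robot touches nothing.
It fails at once if the counter is moved by more than 30 mm (distance of counter from where it was at the start of the episode above 0.03 m).
It fails at once if the timer is moved by more than 30 mm (distance of timer from where it was at the start of the episode above 0.03 m).
It fails at once if the tape is moved by more than 30 mm (distance of tape from where it was at the start of the episode above 0.03 m).
It fails at once if the loupe is moved by more than 30 mm (distance of loupe from where it was at the start of the episode above 0.03 m).
It fails at once if the stud is forced: its cross pin bears on something with over 60 N (contact force between stud_pin and anything else above 60 N).
It also fails if it takes over 69 s, if anything falls off the work surface, if the arm or the gripper's body presses on something with over 40 N, if the wrist force passes 120 N, or if a joint passes its speed limit or range.

ROBOT

A 6-joint arm with a two-finger parallel gripper is mounted at the origin on a cart in front of the work surface, level with it; the furniture and walls round the work are solid. World frame = base frame: x ahead of the robot, y to its left, z up, the work surface at z = 0. Lengths are in m, angles in rad, forces in N, time in s.
With the tool pointing down it reaches from about 0.375 to 0.975 m from the base axis. Payload 3.8 kg.
Tool frame: the origin (TCP) lies midway between the tips of the shut fingers; the grasp point (between the pads) lies 19 mm behind it; z points along the fingers, y is the line along which they close (so a half turn about z gives the same grasp; the last joint's range is limited). The gripper opens to 85 mm and grips with 20 to 120 N. Pads are 22 mm wide; open, the fingers measure 114 mm over their backs; the gripper's body (76 mm by 85 mm) begins 54 mm behind the grasp point. The pads swing forward as they close: fully open they stand 13 mm farther back than shut.
Start: joints at [1.17, 0.264, 1.604, -0, 1.274, -0.037], TCP at [0.24, 0.631, 0.231] pointing down, gripper open.
Joint ranges: [-2.63, 2.63], [-0.94, 2.18], [0.31, 2.57], [-1.31, 4.45], [0, 2.66], [-2.55, 2.55]. Speed limits (rad/s): [2.57, 2.57, 3.14, 3.14, 3.14, 3.14].

INTERFACE

Orientations are given as a rotation vector (axis times angle).
In Python, from workcell import status, read_camera, workorder, masks_of gives the robot as it stands.
- The arm moves only by the tool drive_tool, never from a script. Its argument "rows" is a list of rows, each a list of 7 numbers: the turn, a rotation vector about the tool's x, y, z in degrees, then the shift along the tool's x, y, z in m, then the opening, from 0 (shut) to 1 (fully open). In form: [[ax, ay, az, tx, ty, tz, claw], ...]. A call has 1 to 8 rows; each row shifts and turns the commanded pose from where the row before left it, along the tool's axes as they then stand; what a row does not reach is not made up. A row lasts 1/12 s, in which the tool goes at most 41.7 mm and 7.16 degrees, less where a joint would pass 70% of its speed; a pose out of reach is approached as far as the arm can. A call is refused whole if a number of a shift passes 0.0417 or a number of a turn 7.16, either way. A call with a gripper value outside its range is refused whole. The fingers move at their own pace and stop on an object; "force" is the grip in N (left out, the last holds). Time passes only in rows, so rows that do not move let the fingers close. It gives the time, the measured TCP pose, the force, the opening and the grip force at its end, in the units of the state.
- status.read_state(): the state, without advancing time (a new reading comes with each control period).
- read_camera(name): name is "scene" or "side" or "wrist"; returns a dict with "color" (400x640x3 uint8, red, green, blue), "intrinsics" (3x3 intrinsics, pixels), "world_from_camera" (4x4, takes a point from camera to world coordinates); the wrist camera has in their place "mount" (4x4, takes a point from camera to tool coordinates, whose origin is the TCP and whose axes are the flange's). Camera axes: x right, y up, looking along -z (the intrinsics and any distortion apply to the point x, -y, -z); pixel columns grow to the right and rows downward; lengths in m; the calibration is good to about 2 mm. A picture is of the moment at which its call begins: read the wrist's pose just before it. There is no depth.
- workorder.finish_job(): hands the job in; it is judged then, once.
Trained networks look in a picture, given as the dict that the camera call returned (one of the last four; its "shot" number tells which), for a name from the list of things; names that differ only in an ending like _2 or _b are one class to them, and where a whole thing is asked for, a point or a joint stands for the part that bears it (a point fixed in the world has none). Each returns a list of dicts, best first, with "score" (0 to 1); they miss things now and then, are a little off and sometimes report something else, mostly with a low value. They report only what shows in the picture. A call takes as long as a camera call. They do not tell look-alikes from the thing itself.
- masks_of(picture, name): "mask" (400x640 bool, what is visible of it) and "bbox" ([left, top, right, bottom] in pixels, round what is visible of it).
The state is a dict: "time": time; "q": joint angles; "joint_vel": joint speeds; "joint_torque": joint torques, N m; "tool_pos": TCP position; "tcp_rot": TCP orientation; "wrist_force": force on the tool from outside, world axes, zero at the start; "torque": the same for the moment, N m; "width": opening from 0.0 (shut) to 1.0 (fully open); "grip_force": force on a finger pad.
Only numpy, scipy, OpenCV 4.12 (cv2) and the standard library are available. Lean on these libraries where they do the work, as an engineer would, in place of code of your own. Each camera call takes 0.05 s, during which the arm holds its last target. There are 200 camera calls.

## Working session

There is one attempt and no reset: what is moved stays moved. The work goes in short steps, Python scripts to look and compute and a tool call to move; the robot and the scene stay as the last step left them, time stands still between calls to the robot, and variables do not carry over. Pictures are saved under pics/ and viewed, at most 10 in all, crops included, and the job is handed in when it is done.

Besides the shell and the picture viewer there is one more tool, called after ">>>" as name(argument=value, ...), one argument or row to a line, values as JSON. drive_tool: Moves the arm, as the interface text tells. Its arguments: {"type":"object","properties":{"rows":{"type":"array"},"force":{"type":"number"}},"required":["rows"]}

```bash
mkdir -p pics
cat > h.py <<'E'
import numpy as np,cv2
from scipy.spatial.transform import Rotation as R
from workcell import status, read_camera, workorder, masks_of
def shot(n):
    s=status.read_state(); p=read_camera(n)
    if 'world_from_camera' in p: T=np.array(p['world_from_camera'])
    else:
        W=np.eye(4); W[:3,:3]=R.from_rotvec(s['tcp_rot']).as_matrix(); W[:3,3]=s['tool_pos']; T=W@np.array(p['mount'])
    p['T']=T; return p
def save(p,f,box=None,sc=1):
    c=p['color'][...,::-1]
    if box: c=c[box[1]:box[3],box[0]:box[2]]
    cv2.imwrite('pics/'+f,cv2.resize(c,None,fx=sc,fy=sc,interpolation=cv2.INTER_CUBIC))
def px2w(p,uv,z):
    K=np.array(p['intrinsics']);d=np.linalg.inv(K)@[uv[0],uv[1],1];d=p['T'][:3,:3]@[d[0],-d[1],-d[2]]
    o=p['T'][:3,3];return o+d*(z-o[2])/d[2]
def w2px(p,X):
    c=np.linalg.inv(p['T'])@np.append(X,1);v=np.array(p['intrinsics'])@[c[0],-c[1],-c[2]];return v[:2]/v[2]
E
python3 - <<'E'
from h import *
print(status.read_state())
for n in ['scene','side','wrist']:
    p=shot(n); save(p,n+'0.png'); print(n,p.keys(),p['T'][:3,3].round(3),p['T'][:3,2].round(2),np.array(p['intrinsics'])[0,0])
    for k in ['slip_carton','case','cover_edge','stud_grip','counter','timer','tape','loupe']:
        for m in masks_of(p,k)[:3]:
            ys,xs=np.nonzero(m['mask']); print(k,round(m['score'],2),np.round(m['bbox']),xs.mean().round(),ys.mean().round(),p['color'][m['mask']].mean(0).round())
E
```

```text
{'time': 0.0, 'q': array([ 1.17010945e+00,  2.64765143e-01,  1.60538489e+00, -7.37684295e-06,
        1.27366608e+00, -3.68894229e-02]), 'joint_vel': array([ 0.00076617, -0.0004059 , -0.00061162, -0.00072516, -0.00014845,
       -0.00149394]), 'joint_torque': array([-2.47832386e-04, -5.15150821e+01, -3.67293191e+01,  2.04320349e-05,
        1.36840035e-02,  1.30503608e-06]), 'tool_pos': array([0.23989668, 0.63015572, 0.22994804]), 'tcp_rot': array([-0.56821589, -3.08929356,  0.00341123]), 'wrist_force': array([-0.24262403, -0.05777522, -0.29133059]), 'torque': array([0.01855683, 0.0006404 , 0.01735098]), 'grip_force': 0.0, 'width': 0.9939502087701567}
scene dict_keys(['color', 'intrinsics', 'world_from_camera', 'shot', 'T']) [-0.042  0.415  0.592] [-0.62  0.53  0.58] 381.6483013016099
slip_carton 0.97 [229. 242. 256. 261.] 243.0 252.0 [172. 156.   5.]
slip_carton 0.87 [199. 274. 232. 302.] 216.0 286.0 [160. 162. 162.]
slip_carton 0.77 [313. 178. 337. 190.] 326.0 185.0 [167. 151.   7.]
case 0.71 [236. 163. 346. 260.] 289.0 209.0 [124. 128. 132.]
case 0.34 [248. 283. 276. 308.] 261.0 2
[... 845 characters left out ...]
44. 146. 144.]
case 0.84 [286. 174. 430. 257.] 353.0 212.0 [114. 118. 120.]
cover_edge 0.87 [347. 175. 430. 210.] 387.0 192.0 [166. 171. 174.]
cover_edge 0.31 [289. 173. 431. 259.] 354.0 212.0 [114. 118. 120.]
stud_grip 0.58 [365. 180. 378. 199.] 369.0 187.0 [88. 90. 91.]
counter 0.76 [388. 285. 426. 312.] 407.0 300.0 [156. 159. 159.]
counter 0.33 [244. 197. 264. 212.] 255.0 203.0 [158. 154. 138.]
timer 0.6 [308. 299. 346. 329.] 326.0 315.0 [165. 165. 157.]
tape 0.52 [242. 196. 264. 210.] 254.0 203.0 [158. 154. 139.]
loupe 0.7 [315. 171. 326. 187.] 320.0 176.0 [61. 61. 62.]
wrist dict_keys(['color', 'intrinsics', 'mount', 'shot', 'T']) [0.17  0.658 0.374] [-0.28  0.1   0.96] 350.356826322152
```

```bash
cd pics; python3 -c "
import cv2,numpy as np
a=[cv2.imread(f+'0.png') for f in('scene','side')]
cv2.imwrite('two.png',cv2.resize(np.vstack(a),(480,600)))"
```

```text
(no output)
```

View pics/scene0.png

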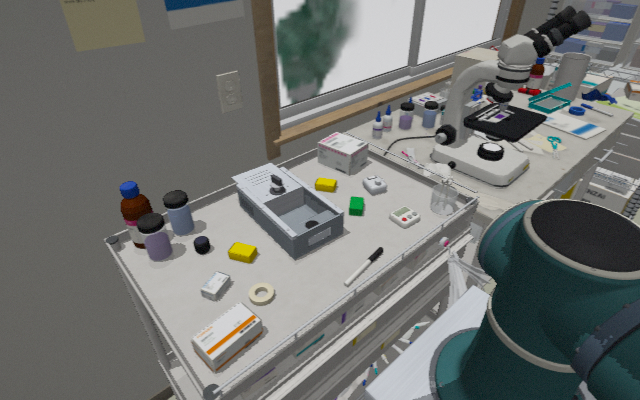

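View pics/side0.png

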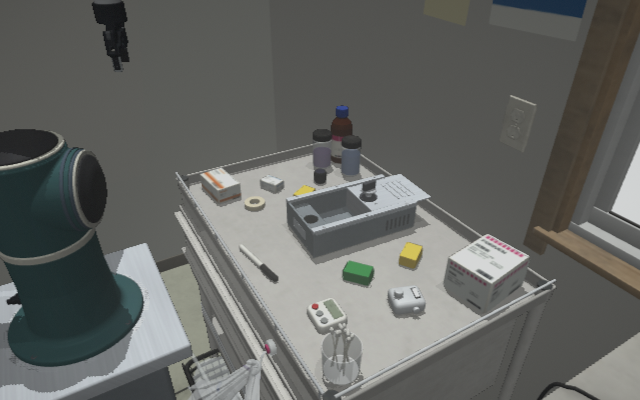

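The white carton is at scene (216,286) and side (272,183). The look-alikes in the scene view are yellow at (243,252) and (326,185), green at (357,206), and the larger white boxes at (343,152) and (228,335). I choose the small white one. The case is at (289,209), with the cover open to the back and the stud at (276,182).

```bash
cat >> h.py <<'E'
from scipy.optimize import minimize
def hull(p,X,im):
    P=np.array([w2px(p,x) for x in X])
    h=cv2.convexHull((P*8).astype(np.float32)).round().astype(np.int32)
    cv2.fillConvexPoly(im,h,1,shift=3)
def box(x0,x1,y0,y1,z0,z1): return np.array([[a,b,c] for a in(x0,x1) for b in(y0,y1) for c in(z0,z1)])
def place(B,x,y,t): return B@R.from_euler('z',t).as_matrix().T+[x,y,0]
def model(kind,v):
    if kind=='carton': return [place(box(-.018,.018,-.0275,.0275,0,.023),*v[:3])]
    e=-.12+v[3]
    return [place(box(-.125,.125,-.07,.07,0,.069),*v[:3]),place(box(e,e+.15,-.06,.06,.060,.064),*v[:3])]
def fit(views,kind,v0,sc):
    def f(v):
        s=0
        for p,m in views:
            im=np.zeros((400,640),np.uint8)
            for X in model(kind,v): hull(p,X,im)
            s+=1-(im.astype(bool)&m).sum()/max(1,(im.astype(bool)|m).sum())
        return s/len(views)
    best=None
    for k in range(4):
        n=len(v0); S=np.vstack([v0]+[np.array(v0)+np.eye(n)[i]*sc[i]*(1 if k%2==0 else -1) for i in range(n)])
        r=minimize(f,v0,method='Nelder-Mead',options=dict(initial_simplex=S,maxiter=250)); v0=r.x
        sc=np.array(sc)*.6
    return r.x,r.fun
E
python3 - <<'E'
from h import *
a=shot('scene');b=shot('side')
def near(p,k,uv):
    return min(masks_of(p,k),key=lambda m:np.hypot((m['bbox'][0]+m['bbox'][2])/2-uv[0],(m['bbox'][1]+m['bbox'][3])/2-uv[1]))['mask']
c=[(a,near(a,'slip_carton',(216,286))),(b,near(b,'slip_carton',(272,183)))]
x0=px2w(a,(216,286),.01); print(x0,px2w(b,(272,183),.01))
for t in (0,.7,1.4,2.1): print(fit(c,'carton',[x0[0],x0[1],t],[.01,.01,.4]))
k=[(a,near(a,'case',(290,211))),(b,near(b,'case',(358,215)))]
x0=px2w(a,(289,209),.04)
for t in (-.4,.0,.4): print(fit(k,'case',[x0[0],x0[1],t,.14],[.02,.02,.3,.02]))
for n,u,v,z in (('stud',(276,182),(370,188),.094),):print(px2w(a,u,z),px2w(b,v,z))
for n,u in (('y1',(243,252)),('tape',(261,294)),('loupe',(202,244)),('y2',(326,185))):print(n,px2w(a,u,.01))
save(a,'crop.png',(170,150,370,310),4)
E
```

```text
[0.48367245 0.23307515 0.01      ] [0.48619805 0.23670244 0.01      ]
(array([0.48432064, 0.23229471, 0.25800894]), np.float64(0.1822166692499329))
(array([0.48370549, 0.23193323, 0.31455445]), np.float64(0.16876269332916732))
(array([0.48334868, 0.23377814, 0.38758056]), np.float64(0.17641146719354323))
(array([0.4827138 , 0.23397611, 3.33658653]), np.float64(0.1802117785127494))
(array([ 0.56456971, -0.010505  , -0.07619836,  0.13725358]), np.float64(0.040892627880840304))
(array([ 0.56561313, -0.0104839 , -0.07936969,  0.13656333]), np.float64(0.03971061208846105))
(array([ 0.56547919, -0.01038077, -0.07928422,  0.13679299]), np.float64(0.03960543939054534))
[ 0.60029786 -0.00718241  0.094     ] [ 0.60207638 -0.0229666   0.094     ]
y1 [0.53061247 0.14093382 0.01      ]
tape [0.40700209 0.1778651  0.01      ]
loupe [0.61485899 0.19578338 0.01      ]
y2 [ 0.60344333 -0.171041    0.01      ]
```

View pics/crop.png

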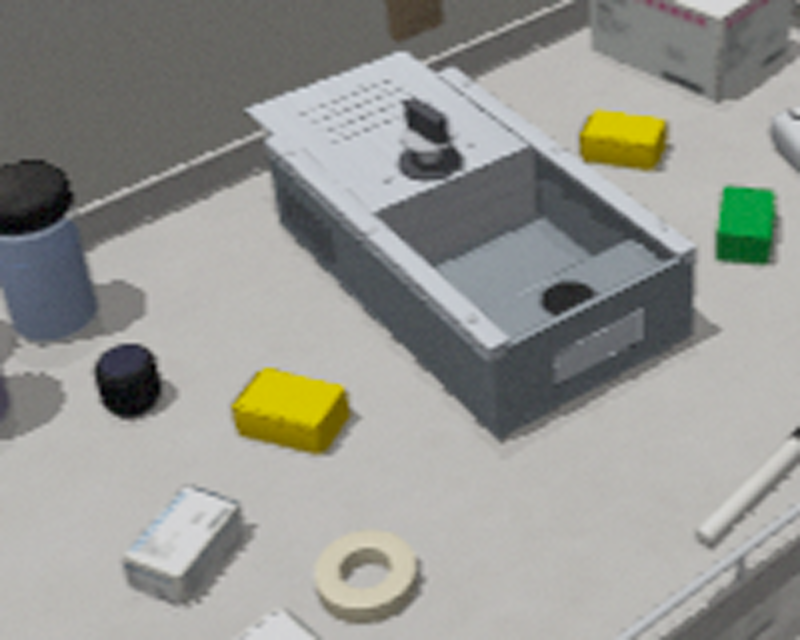

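```bash
cat >> h.py <<'E'
def plan(pos,yd=None):
    """shift in tool axes (after turn) and turn about tool z (deg) so tool y lies along world yaw yd (mod pi), tool levelled"""
    s=status.read_state(); M=R.from_rotvec(s['tcp_rot']).as_matrix()
    print('t',round(s['time'],2),'pos',s['tool_pos'].round(4),'z',M[:,2].round(3),'q6',s['q'][5].round(3),'w',round(s['width'],3),'F',np.round(s['wrist_force'],1))
    y0=np.arctan2(M[1,1],M[0,1]); 
    t=y0 if yd is None else y0+((yd-y0+np.pi/2)%np.pi-np.pi/2)
    N=np.column_stack([np.cross([np.cos(t),np.sin(t),0],[0,0,-1]),[np.cos(t),np.sin(t),0],[0,0,-1]])
    print('yaw',round(y0,3),'->',round(t,3),'turn deg',np.degrees(R.from_matrix(M.T@N).as_rotvec()).round(2),'shift after turn',(N.T@(np.array(pos)-s['tool_pos'])).round(4))
E
python3 -c "
from h import *
plan([.484,.232,.2],.315)"
```

```text
t 1.65 pos [0.2402 0.6308 0.2313] z [-0.  0. -1.] q6 -0.037 w 0.998 F [ 0.   0.1 -0.1]
yaw 1.207 -> 0.315 turn deg [ 0.   -0.   51.11] shift after turn [-0.4547  0.1082  0.0313]
```

>>> drive_tool(
  rows=[
    [0,0,6.4,0,0,0,1],
    [0,0,6.4,0,0,0,1],
    [0,0,6.4,0,0,0,1],
    [0,0,6.4,0,0,0,1],
    [0,0,6.4,0,0,0,1],
    [0,0,6.4,0,0,0,1],
    [0,0,6.4,0,0,0,1],
    [0,0,6.3,0,0,0,1],
  ],
  force=30,
)

```text
time: 2.32
tool_pos: [0.2402, 0.6309, 0.2313]
tcp_rot: [-1.852, -2.537, -0.0]
wrist_force: [-0.2, 0.5, -0.4]
width: 0.998
grip_force: 0.0
```

>>> drive_tool(
  rows=[
    [0,0,0,-0.03,0.007,0,1],
    [0,0,0,-0.038,0.009,0.002,1],
    [0,0,0,-0.038,0.009,0.003,1],
    [0,0,0,-0.038,0.009,0.003,1],
    [0,0,0,-0.038,0.009,0.003,1],
    [0,0,0,-0.038,0.009,0.003,1],
    [0,0,0,-0.038,0.009,0.003,1],
    [0,0,0,-0.038,0.009,0.003,1],
  ],
)

```text
time: 2.98
tool_pos: [0.3991, 0.3695, 0.2114]
tcp_rot: [1.845, 2.543, 0.001]
wrist_force: [0.4, -0.1, 0.0]
width: 1.001
grip_force: 0.0
```

>>> drive_tool(
  rows=[
    [0,0,0,-0.038,0.009,0.003,1],
    [0,0,0,-0.038,0.009,0.003,1],
    [0,0,0,-0.038,0.009,0.003,1],
    [0,0,0,-0.03,0.009,0.003,1],
    [0,0,0,-0.01,0.002,0,1],
    [0,0,0,0,0,0,1],
  ],
)

```text
time: 3.48
tool_pos: [0.4834, 0.2344, 0.1993]
tcp_rot: [1.85, 2.539, -0.0]
wrist_force: [-0.3, 1.0, 0.1]
width: 1.001
grip_force: 0.0
```

Run:
```python
from h import *
plan([.484,.232,.2],.315)
p=shot('wrist'); save(p,'w1.png')
for m in masks_of(p,'slip_carton'):
    print(m['score'],np.round(m['bbox']),p['color'][m['mask']].mean(0).round())
    if m['score']<.3: continue
    ys,xs=np.nonzero(m['mask']); x0=px2w(p,(xs.mean(),ys.mean()),.012)
    for t in (0.,.6,1.2): print(fit([(p,m['mask'])],'carton',[x0[0],x0[1],t],[.01,.01,.3]))
```

```text
t 3.48 pos [0.4834 0.2344 0.1993] z [ 0. -0. -1.] q6 0.094 w 1.001 F [-0.3  1.   0.1]
yaw 0.311 -> 0.315 turn deg [-0.    0.02 -0.22] shift after turn [-0.0024 -0.0002 -0.0007]
0.93 [302. 139. 345. 202.] [147. 147. 149.]
(array([0.48246404, 0.23283569, 0.42309046]), np.float64(0.07916324856439705))
(array([0.48255271, 0.23270395, 0.45514291]), np.float64(0.07685984381422117))
(array([0.48244289, 0.23250539, 0.45556235]), np.float64(0.07692307692307687))
0.76 [313. 241. 364. 282.] [146. 138.  63.]
(array([ 0.52789852,  0.14165289, -1.01524523]), np.float64(0.15176624509376357))
(array([0.52830679, 0.14144679, 2.10942198]), np.float64(0.1528745644599303))
(array([0.52730862, 0.14262037, 2.09471842]), np.float64(0.1528745644599303))
```

View pics/w1.png

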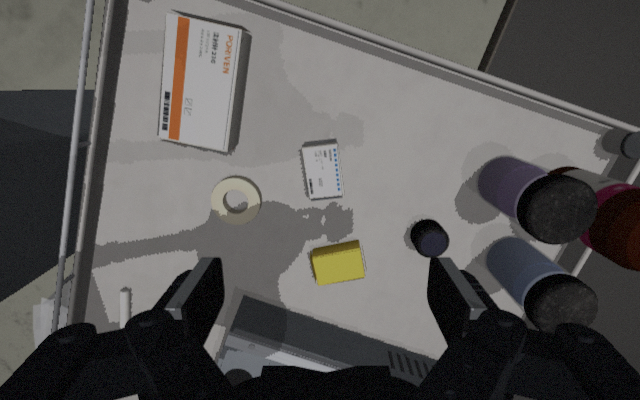

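The picture shows the white carton at (322,169), yellow at (340,262), tape at (236,200) and the loupe at (430,238). The carton's edges are tilted by about 0.13 rad, which agrees with the fit.

```bash
python3 -c "
from h import *
plan([.4825,.2328,.003],.45)"
```

```text
t 3.58 pos [0.4822 0.2368 0.1994] z [-0.     0.001 -1.   ] q6 0.095 w 1.003 F [0.5 0.  0.4]
yaw 0.314 -> 0.45 turn deg [ 0.   -0.05 -7.8 ] shift after turn [-0.0038 -0.0015  0.1964]
```

>>> drive_tool(
  rows=[
    [0,0,-3.9,-0.004,-0.0015,0.03,0.7],
    [0,0,-3.9,0,0,0.03,0.7],
    [0,0,0,0,0,0.03,0.7],
    [0,0,0,0,0,0,0.7],
    [0,0,0,0,0,0,0.7],
  ],
)

```text
time: 4.0
tool_pos: [0.4798, 0.233, 0.1078]
tcp_rot: [-1.664, -2.661, 0.006]
wrist_force: [0.0, 0.1, 0.2]
width: 0.698
grip_force: 0.0
```

Run:
```python
from h import *
for i in range(2):
    p=shot('wrist')
    m=max(masks_of(p,'slip_carton'),key=lambda m:p['color'][m['mask']].mean(0)[2]); print(m['score'],m['bbox'])
    ys,xs=np.nonzero(m['mask']); x0=px2w(p,(xs.mean(),ys.mean()),.012); 
    for t in (.2,.6): v=fit([(p,m['mask'])],'carton',[x0[0],x0[1],t],[.01,.01,.2]); print(v)
    plan([*v[0][:2],.003],v[0][2])
```

```text
0.61 [302.9, 158.3, 354.5, 238.1]
(array([0.48308829, 0.23266717, 0.43329094]), np.float64(0.11196215363820683))
(array([0.48253602, 0.23281086, 0.45243117]), np.float64(0.11236208061247466))
t 4.1 pos [0.4829 0.2338 0.1111] z [ 0.002  0.001 -1.   ] q6 -0.048 w 0.701 F [-0.   0.8  0.8]
yaw 0.453 -> 0.452 turn deg [ 0.14 -0.01  0.01] shift after turn [-0.0007 -0.0007  0.1081]
0.93 [296.3, 157.1, 347.6, 237.9]
(array([0.48263107, 0.23231992, 0.46986658]), np.float64(0.12163096060815481))
(array([0.48282817, 0.23225493, 0.45782073]), np.float64(0.11858529819694863))
t 4.2 pos [0.4838 0.2336 0.1119] z [ 0.004  0.002 -1.   ] q6 -0.049 w 0.703 F [ 0.2 -0.1  0.7]
yaw 0.452 -> 0.458 turn deg [ 0.26  0.01 -0.33] shift after turn [-0.0008 -0.0015  0.1089]
```

Consistent. Descend and grip.

>>> drive_tool(
  rows=[
    [0,0,0,-0.001,-0.001,0.03,0.7],
    [0,0,0,0,0,0.03,0.7],
    [0,0,0,0,0,0.025,0.7],
    [0,0,0,0,0,0.015,0.7],
    [0,0,0,0,0,0.006,0.7],
    [0,0,0,0,0,0,0.7],
    [0,0,0,0,0,0,0.7],
  ],
  force=25,
)

```text
time: 4.78
tool_pos: [0.4831, 0.2315, 0.0048]
tcp_rot: [1.668, 2.661, 0.003]
wrist_force: [-0.4, -0.7, 0.4]
width: 0.699
grip_force: 0.0
```

>>> drive_tool(
  rows=[
    [0,0,0,0,0,0,0.3],
    [0,0,0,0,0,0,0.2],
    [0,0,0,0,0,0,0.2],
    [0,0,0,0,0,0,0.2],
    [0,0,0,0,0,0,0.2],
    [0,0,0,0,0,0,0.2],
  ],
)

```text
time: 5.28
tool_pos: [0.4834, 0.2316, 0.0052]
tcp_rot: [1.667, 2.66, 0.005]
wrist_force: [-0.6, -0.6, 6.5]
width: 0.403
grip_force: 26.1
```

Run:
```python
from h import *
c=place(np.array([[-.027,0,0]]),.5655,-.0105,-.079)[0]
print(c)
plan([c[0],c[1],.16],-.079+np.pi/2)
plan([c[0],c[1],.16],-.079)
```

```text
[ 0.53858421 -0.00836922  0.        ]
t 5.28 pos [0.4834 0.2316 0.0052] z [ 0.003  0.001 -1.   ] q6 -0.051 w 0.403 F [-0.6 -0.6  6.5]
yaw 0.451 -> 1.492 turn deg [  0.19   0.12 -59.62] shift after turn [-0.0739 -0.2349 -0.1548]
t 5.28 pos [0.4834 0.2316 0.0052] z [ 0.003  0.001 -1.   ] q6 -0.051 w 0.403 F [-0.6 -0.6  6.5]
yaw 0.451 -> -0.079 turn deg [ 0.21 -0.05 30.38] shift after turn [-0.2349  0.0739 -0.1548]
```

>>> drive_tool(
  rows=[
    [0,0,0,0,0,-0.015,0.2],
    [0,0,0,0,0,-0.035,0.2],
    [0,0,0,0,0,-0.035,0.2],
    [0,0,6.1,0,0,-0.035,0.2],
    [0,0,6.1,0,0,-0.03,0.2],
    [0,0,6.1,0,0,-0.005,0.2],
    [0,0,6.1,0,0,0,0.2],
    [0,0,6,0,0,0,0.2],
  ],
)

```text
time: 5.95
tool_pos: [0.4825, 0.2312, 0.1603]
tcp_rot: [2.312, 2.125, 0.005]
wrist_force: [0.9, 0.2, -0.3]
width: 0.411
grip_force: 25.2
```

>>> drive_tool(
  rows=[
    [0,0,0,-0.02,0.006,0,0.2],
    [0,0,0,-0.035,0.011,0,0.2],
    [0,0,0,-0.035,0.011,0,0.2],
    [0,0,0,-0.035,0.011,0,0.2],
    [0,0,0,-0.035,0.011,0,0.2],
    [0,0,0,-0.035,0.011,0,0.2],
    [0,0,0,-0.025,0.008,0,0.2],
    [0,0,0,-0.015,0.005,0,0.2],
  ],
)

```text
time: 6.62
tool_pos: [0.5372, -0.0123, 0.1588]
tcp_rot: [2.309, 2.128, 0.0]
wrist_force: [-0.1, 0.5, -0.4]
width: 0.406
grip_force: 25.3
```

>>> drive_tool(
  rows=[
    [0,0,0,0,0,0,0.2],
    [0,0,0,0,0,0,0.2],
  ],
)

```text
time: 6.78
tool_pos: [0.5368, -0.0099, 0.1584]
tcp_rot: [-2.31, -2.129, -0.0]
wrist_force: [-0.3, 0.2, -0.1]
width: 0.405
grip_force: 25.3
```

Run:
```python
from h import *
plan([.5386,-.0084,.016],-.079)
p=shot('wrist'); save(p,'w2.png')
for k in ('case','cover_edge','stud_grip','slip_carton'):
  for m in masks_of(p,k)[:2]: print(k,m['score'],m['bbox'])
```

```text
t 6.78 pos [ 0.5368 -0.0099  0.1584] z [ 0.  0. -1.] q6 0.016 w 0.405 F [-0.3  0.2 -0.1]
yaw -0.082 -> -0.079 turn deg [-0.   -0.02 -0.15] shift after turn [0.0016 0.0017 0.1424]
case 0.66 [165.3, 87.1, 622.0, 290.2]
cover_edge 0.88 [385.0, 105.0, 621.3, 270.1]
stud_grip 0.69 [405.8, 181.9, 462.5, 231.2]
stud_grip 0.6 [169.7, 91.3, 622.4, 286.9]
slip_carton 0.91 [272.8, 0.0, 314.0, 21.3]
slip_carton 0.74 [280.2, 194.7, 367.2, 332.4]
```

View pics/w2.png

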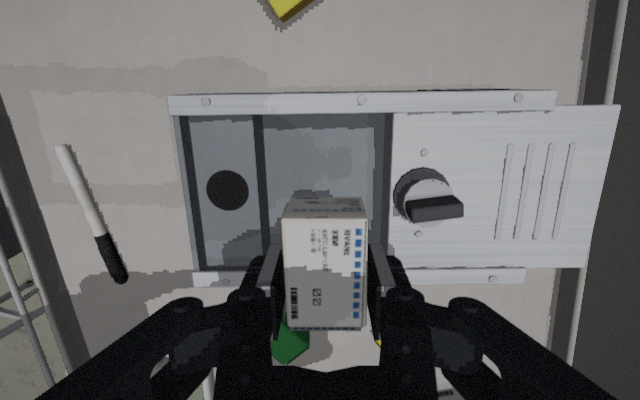

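The picture shows the gripped carton at (325,265), the bay's inside at (270–390, 113–268), the receptacle hole at (228,190), and the stud bar at (435,209) on the open cover.

Run:
```python
from h import *
p=shot('wrist')
h=px2w(p,(228,190),.0475); print('hole',h)
e1=px2w(p,(392,113),.064);e2=px2w(p,(387,268),.064);print('edge',e1,e2)
for n,u in (('TLo',(169,97)),('TRo',(555,91)),('BLo',(194,286)),('BRo',(525,283))): print(n,px2w(p,u,.069).round(4))
print('stud',px2w(p,(436,198),.1035),px2w(p,(422,195),.084))
m=masks_of(p,'case')[0]['mask']
from h import model
for v in ([.5655,-.0105,-.079,.137],):
  print([w2px(p,place(np.array([[a,b,.069]]),*v[:3])[0]).round() for a in(-.125,.125) for b in(.07,-.07)])
  print(w2px(p,place(np.array([[-.098,0,.0475]]),*v[:3])[0]))
```

```text
hole [ 0.46433245 -0.00130524  0.0475    ]
edge [0.58590654 0.04725838 0.064     ] [ 0.57967507 -0.06711252  0.064     ]
TLo [0.4433 0.0687 0.069 ]
TRo [0.6885 0.0533 0.069 ]
BLo [ 0.4335 -0.0682  0.069 ]
BRo [ 0.682  -0.0849  0.069 ]
stud [ 0.60371518 -0.00060882  0.1035    ] [ 0.60059396 -0.0045412   0.084     ]
[array([174.,  96.]), array([197., 288.]), array([566.,  96.]), array([528., 289.])]
[232.8633137  191.50904466]
```

>>> drive_tool(
  rows=[
    [0,0,-1,0.0035,-0.002,0.02,0.2],
    [0,0,0,0,0,0.03,0.2],
    [0,0,0,0,0,0.03,0.2],
    [0,0,0,0,0,0.03,0.2],
    [0,0,0,0,0,0.02,0.2],
    [0,0,0,0,0,0.008,0.2],
    [0,0,0,0,0,0.003,0.2],
    [0,0,0,0,0,0,0.2],
  ],
)

```text
time: 7.8
tool_pos: [0.5326, -0.005, 0.0163]
tcp_rot: [-2.285, -2.15, 0.006]
wrist_force: [-7.3, 0.4, 5.7]
width: 0.402
grip_force: 30.5
```

>>> drive_tool(
  rows=[
    [0,0,0,0,0,0.002,0.2],
    [0,0,0,0,0,0,0.2],
  ],
)

```text
time: 7.97
tool_pos: [0.5327, -0.0051, 0.015]
tcp_rot: [-2.286, -2.15, 0.005]
wrist_force: [-7.8, -0.9, 6.3]
width: 0.406
grip_force: 30.5
```

>>> drive_tool(
  rows=[
    [0,0,0,0,-0.003,0,0.2],
    [0,0,0,0,0,0,0.2],
  ],
)

```text
time: 8.13
tool_pos: [0.5303, -0.0048, 0.0154]
tcp_rot: [-2.286, -2.151, 0.003]
wrist_force: [-5.0, -1.0, 3.1]
width: 0.402
grip_force: 30.5
```

Run:
```python
from h import *
plan([.535,-.006,.013],-.065)
p=shot('side'); save(p,'s2.png',(260,130,460,280),4)
p=shot('wrist');
```

```text
t 8.13 pos [ 0.5303 -0.0048  0.0154] z [-0.003  0.    -1.   ] q6 0.005 w 0.402 F [-5.  -1.   3.1]
yaw -0.061 -> -0.065 turn deg [-0.19 -0.    0.23] shift after turn [-0.0009  0.0048  0.0024]
```

View pics/s2.png

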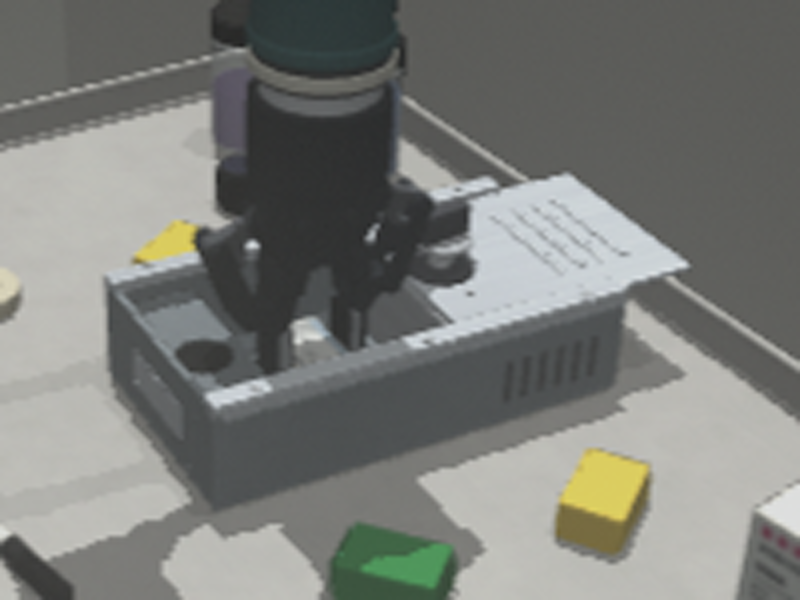

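The knuckle touches the stud bar at (430,205). Back off 3 mm and open only a little.

>>> drive_tool(
  rows=[
    [0,0,0,0,-0.002,0.001,0.2],
    [0,0,0,0,-0.001,0,0.2],
    [0,0,0,0,0,0,0.45],
    [0,0,0,0,0,0,0.48],
    [0,0,0,0,0,0,0.48],
  ],
)

```text
time: 8.65
tool_pos: [0.529, -0.0051, 0.0143]
tcp_rot: [-2.289, -2.152, 0.0]
wrist_force: [-2.3, 0.1, 0.9]
width: 0.479
grip_force: 0.0
```

Released. Lift straight up and check.

>>> drive_tool(
  rows=[
    [0,0,0,0,0,-0.01,0.48],
    [0,0,0,0,0,-0.025,0.48],
    [0,0,0,0,0,-0.035,0.48],
    [0,0,0,0,0,-0.035,0.48],
    [0,0,0,0,0,-0.035,0.48],
    [0,0,0,0,0,-0.02,0.48],
    [0,0,0,0,0,0,0.48],
    [0,0,0,0,0,0,0.48],
  ],
)

```text
time: 9.32
tool_pos: [0.5311, -0.0054, 0.1773]
tcp_rot: [2.286, 2.149, 0.006]
wrist_force: [-0.7, 0.8, -0.3]
width: 0.481
grip_force: 0.0
```

Run:
```python
from h import *
plan([.535,-.006,.013],-.065)
p=shot('wrist'); save(p,'w3.png')
for k in ('cover_edge','stud_grip','slip_carton'):
  for m in masks_of(p,k)[:2]: print(k,m['score'],m['bbox'])
```

```text
t 9.32 pos [ 0.5311 -0.0054  0.1773] z [ 0.006 -0.    -1.   ] q6 0.005 w 0.481 F [-0.7  0.8 -0.3]
yaw -0.062 -> -0.065 turn deg [ 0.34 -0.    0.18] shift after turn [-0.0004  0.0039  0.1643]
cover_edge 0.74 [394.9, 114.0, 611.2, 265.0]
stud_grip 0.84 [414.8, 179.7, 466.5, 227.5]
slip_carton 0.92 [299.8, 141.5, 343.8, 209.5]
slip_carton 0.76 [280.0, 0.9, 337.4, 27.8]
```

View pics/w3.png

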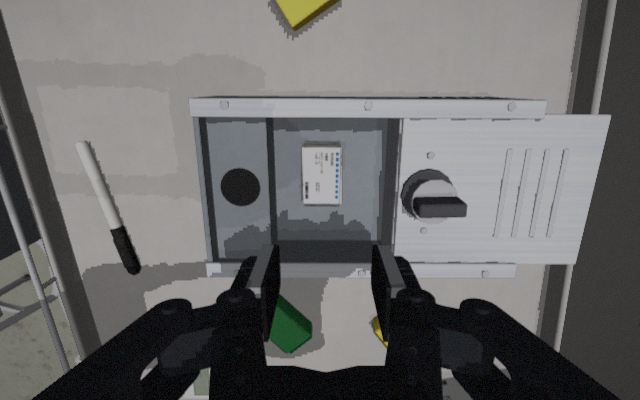

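The picture shows the carton lying flat in the bay at (321,175), with the stud bar at (413–466, 197–217) nearly along the case's x.

Run:
```python
from h import *
p=shot('wrist')
C=[px2w(p,u,.069) for u in ((191,100),(546,100),(207,277),(515,278))]
c=np.mean(C,0); print('c',c,[np.arctan2(*(C[i+1]-C[i])[[1,0]]).round(3) for i in(0,2)])
h=px2w(p,(240,187),.0475); print('hole',h)
e=(px2w(p,(402,120),.064)+px2w(p,(396,264),.064))/2;print('edge',e, np.linalg.norm(e[:2]-h[:2])-.098+.12-.022+.022)
g=cv2.cvtColor(p['color'],cv2.COLOR_RGB2GRAY)
b=np.zeros_like(g);b[194:220,405:470]=(g[194:220,405:470]<75)
q=cv2.minAreaRect(np.argwhere(b)[:,::-1].astype(np.float32));print(q)
print(g[194:222:2,405:472:3])
fl=px2w(p,(427,194),.0845);print('flange',fl)
for u in((413,198),(464,197),(466,205),(415,206)):print(px2w(p,u,.1035).round(4))
```

```text
c [ 0.55701272 -0.0080337   0.069     ] [np.float64(-0.062), np.float64(-0.063)]
hole [ 0.46064636 -0.00165211  0.0475    ]
edge [ 0.5833798  -0.01190313  0.064     ] 0.1451607924568853
((438.5, 206.5), (60.99999237060547, 24.999996185302734), -0.0)
[[122 102  70  39  40  48 159 161 159 160 161 162 158 160 159 159 158 161
  159 157 154 177 178]
 [137  38  67  37  40  62 156 155 152 153 152 152 154 146 147 148 146 145
  146 154 157 176 177]
 [144  57  58  43  39  94 145 137 136 137 137 129 127 126 125 128 121 118
  119 130 133 175 175]
 [158  86  41  41  31 122  33  29  30  32  28  33  30  34  27  27  30  30
   28  30  29 127 176]
 [164 152  41  36  41 116  25  25  35  24  22  30  29  30  30  32  32  35
   35  32  29  34 152]
 [162 164  37  41  39  91  20  28  28  30  33  31  32  24  33  31  25  29
   37  27  36  36  42]
 [165 163  44  38  42  87  19  21  26  32  28  35  39  41  42  37  40  41
   40  39  48  47  43]
 [168 166  56  39  41  76  23  25  55  67  64  60  67  62  63  66  67  66
   64  69  68  63  64]
 [175 170 113  42  41  86  17  20  57  70  71  71  70  69  71  72  72  69
   71  74  70  70  71]
 [176 168 120  46  41  94  12  22  59  74  71  70  72  72  69  73  72  69
   70  70  69  71  74]
 [175 166 121  92  44  81  45  23  62  70  73  72  70  70  75  71  72  72
   73  71  71  72  72]
 [177 177 178 120  94  53 100  27  63  68  72  68  69  68  69  72  71  73
   75  67  73  69  68]
 [173 175 174 157 121  92  95  68  62  66  72  67  69  72  72  70  69  67
   69  69  69  66  71]
 [177 175 176 177 152 151  96 157 103  88 104 107 107 107 100 127 126 126
  137 136 143 144 141]]
flange [ 0.59870177 -0.00453639  0.0845    ]
[ 5.846e-01 -5.000e-04  1.035e-01]
[ 0.6168 -0.0018  0.1035]
[ 0.6183 -0.0073  0.1035]
[ 0.5859 -0.006   0.1035]
```

Run:
```python
from h import *
p=shot('wrist'); plan([.6,-.011,.13],-.063+np.pi/2)
g=cv2.cvtColor(p['color'],cv2.COLOR_RGB2GRAY)
q=masks_of(p,'stud_grip')[0]; print(q['bbox'],q['score'])
for k in ('cover_edge',): print(masks_of(p,k)[0]['bbox'])
l,t,r,b=np.round(q['bbox']).astype(int)
save(p,'stud.png',(180,80,580,300),2)
```

```text
t 9.62 pos [ 0.528  -0.0052  0.1726] z [-0.003  0.    -1.   ] q6 0.005 w 0.479 F [-0.6  0.3 -0.1]
yaw -0.062 -> 1.508 turn deg [ -0.14  -0.14 -89.94] shift after turn [-0.0722 -0.0013  0.0426]
[420.9, 182.5, 477.9, 228.2] 0.69
[401.7, 113.2, 625.4, 271.6]
```

View pics/stud.png

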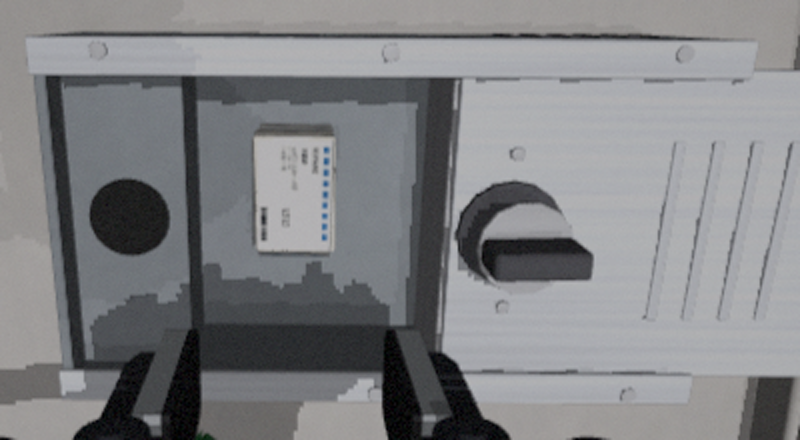

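The crop shows the carton flat at (294,190), the receptacle at (130,217) and the bar's top face centred at (537,248), parallel to the rails, so the stud angle is about 0.

Run:
```python
from h import *
p=shot('wrist')
f=lambda u,v,z:px2w(p,(180+u/2,80+v/2),z)
C=[f(*u,.069) for u in ((27,37),(756,40),(62,400),(690,403))]
c=np.mean(C,0); print('c',c,[np.arctan2(*(C[i+1]-C[i])[[1,0]]).round(3) for i in(0,2)])
print('hole',f(130,217,.0475)); e=[f(460,78,.064),f(443,370,.064)];print('edge',np.mean(e,0))
B=[f(*u,.1035) for u in ((482,240),(576,238),(592,256),(498,258))];print('bar',np.mean(B,0),np.arctan2(*(B[1]-B[0])[[1,0]]),np.arctan2(*(B[2]-B[3])[[1,0]]),np.linalg.norm(B[1]-B[0]))
for z in (.13,):plan([*np.mean(B,0)[:2],z],-.065+np.pi/2)
```

```text
c [ 0.56298738 -0.00977045  0.069     ] [np.float64(-0.066), np.float64(-0.066)]
hole [ 0.4649914 -0.0032773  0.0475   ]
edge [ 0.58912054 -0.01251744  0.064     ]
bar [ 0.60797419 -0.00614829  0.1035    ] -0.03852760617806514 -0.038278708176366597 0.029828871137736794
t 9.77 pos [ 0.5286 -0.0052  0.1733] z [-0.002  0.    -1.   ] q6 0.005 w 0.48 F [-0.3 -0.5 -0.1]
yaw -0.062 -> 1.506 turn deg [-8.000e-02 -8.000e-02 -8.982e+01] shift after turn [-0.0793  0.0042  0.0433]
```

The lower, lighter face is the bar's top: the carton shows the camera sees upper-image sides. That puts the stud at about (0.6105, -0.0127), on the case axis.

>>> drive_tool(
  rows=[
    [0,0,-5,0,0,0,0.45],
    [0,0,-7,0,0,0,0.45],
    [0,0,-7,0,0,0,0.45],
    [0,0,-7,0,0,0,0.45],
    [0,0,-7,0,0,0,0.45],
    [0,0,-7,0,0,0,0.45],
    [0,0,-7,0,0,0,0.45],
    [0,0,-7,0,0,0,0.45],
  ],
)

```text
time: 10.43
tool_pos: [0.529, -0.0052, 0.1739]
tcp_rot: [-1.054, -2.959, 0.0]
wrist_force: [-0.2, 0.7, -0.5]
width: 0.451
grip_force: 0.0
```

>>> drive_tool(
  rows=[
    [0,0,-7,-0.02,0,0,0.45],
    [0,0,-7,-0.02,0,0,0.45],
    [0,0,-7,-0.02,0,0,0.45],
    [0,0,-7,-0.01,0,0,0.45],
    [0,0,-7,0,0,0,0.45],
    [0,0,-1.7,0,0,0,0.45],
    [0,0,0,0,0,0,0.45],
    [0,0,0,0,0,0,0.45],
  ],
)

```text
time: 11.1
tool_pos: [0.5888, -0.0406, 0.1738]
tcp_rot: [-0.08, -3.14, -0.0]
wrist_force: [-0.1, 0.1, -0.1]
width: 0.451
grip_force: 0.0
```

Run:
```python
from h import *
plan([.6105,-.0127,.087],1.52)
p=shot('wrist'); print([(m['bbox'],m['score']) for m in masks_of(p,'stud_grip')[:2]])
print(w2px(p,[.6105,-.0127,.1035]))
```

```text
t 11.1 pos [ 0.5888 -0.0406  0.1738] z [-0.001  0.    -1.   ] q6 -1.631 w 0.451 F [-0.1  0.1 -0.1]
yaw 1.52 -> 1.52 turn deg [ 0.   -0.05 -0.01] shift after turn [-0.0203  0.029   0.0868]
[([342.8, 204.3, 389.1, 260.0], 0.65)]
[368.80099206 236.8975744 ]
```

>>> drive_tool(
  rows=[
    [0,0,0,-0.01,0.014,0,0.45],
    [0,0,0,-0.01,0.015,0.02,0.45],
    [0,0,0,0,0,0.015,0.45],
    [0,0,0,0,0,0,0.45],
    [0,0,0,0,0,0,0.45],
  ],
)

```text
time: 11.62
tool_pos: [0.6096, -0.0118, 0.1382]
tcp_rot: [-0.077, -3.138, -0.0]
wrist_force: [-0.4, -0.8, -0.0]
width: 0.452
grip_force: 0.0
```

Run:
```python
from h import *
plan([.6105,-.0127,.087],1.52)
p=shot('wrist'); print([(m['bbox'],m['score']) for m in masks_of(p,'stud_grip')[:2]])
print(w2px(p,[.6105,-.0127,.1035])); save(p,'stud2.png',(220,150,480,350),3)
for t in ((-.016,-.005),(.016,-.005),(.016,.005),(-.016,.005)):print(w2px(p,place(np.array([[*t,.1035]]),.6105,-.0127,-.05)[0])*3-[660,450])
```

```text
t 11.62 pos [ 0.6096 -0.0118  0.1382] z [-0.003  0.    -1.   ] q6 -1.582 w 0.452 F [-0.4 -0.8 -0. ]
yaw 1.522 -> 1.52 turn deg [ 0.   -0.16  0.1 ] shift after turn [-0.0009 -0.0009  0.0512]
[([298.4, 191.2, 353.3, 257.9], 0.61), ([198.0, 0.6, 457.5, 368.3], 0.61)]
[323.39625902 231.07776074]
[282.07412126 160.05053566]
[283.50429112 322.40512512]
[336.96074571 322.4434243 ]
[338.20911993 160.09800329]
```

View pics/stud2.png

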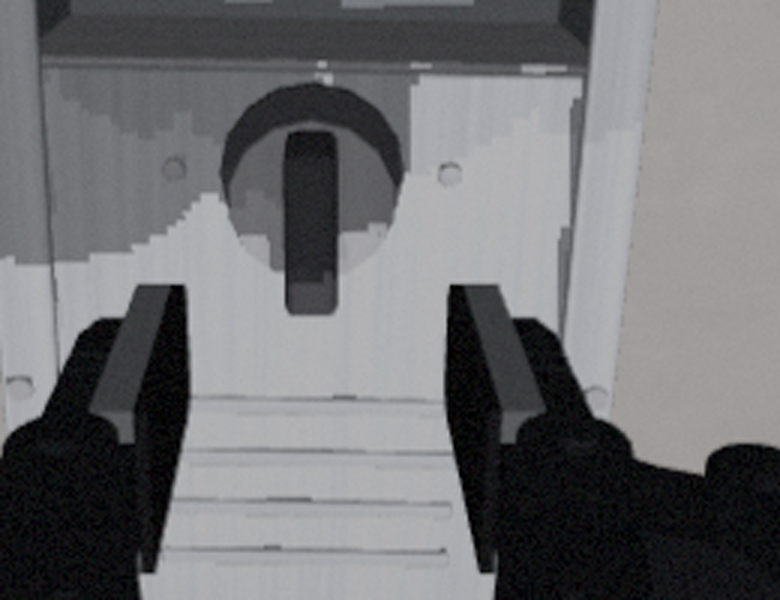

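The picture shows the bar at (285–337, 155–315), centred between the fingers at (165 and 475) and matching my projection. Descend and pinch.

>>> drive_tool(
  rows=[
    [0,0,0,-0.001,-0.001,0.02,0.45],
    [0,0,0,0,0,0.02,0.45],
    [0,0,0,0,0,0.01,0.45],
    [0,0,0,0,0,0,0.45],
    [0,0,0,0,0,0,0.2],
    [0,0,0,0,0,0,0],
    [0,0,0,0,0,0,0],
    [0,0,0,0,0,0,0],
  ],
  force=30,
)

```text
time: 12.38
tool_pos: [0.6125, -0.0133, 0.091]
tcp_rot: [0.078, 3.138, 0.001]
wrist_force: [0.2, 1.6, 2.5]
width: 0.11
grip_force: 33.1
```

>>> drive_tool(
  rows=[
    [0,0,0,0,0,0,0],
    [0,0,0,0,0,0,0],
  ],
)

```text
time: 12.55
tool_pos: [0.6125, -0.0133, 0.0907]
tcp_rot: [0.078, 3.138, 0.001]
wrist_force: [-0.0, 1.9, 3.2]
width: 0.108
grip_force: 33.2
```

>>> drive_tool(
  rows=[
    [0,0,0,0.01,0,0,0],
    [0,0,0,0.02,0.0003,0,0],
    [0,0,0,0.02,0.0003,0,0],
    [0,0,0,0.02,0.0003,0,0],
    [0,0,0,0.02,0.0003,0,0],
    [0,0,0,0.02,0.0003,0,0],
    [0,0,0,0.02,0.0003,0,0],
    [0,0,0,0.01,0.0002,0,0],
  ],
)

```text
time: 13.22
tool_pos: [0.4716, -0.0039, 0.0903]
tcp_rot: [0.078, 3.137, 0.002]
wrist_force: [4.0, 4.3, 3.3]
width: 0.108
grip_force: 33.2
```

>>> drive_tool(
  rows=[
    [0,0,0,0.004,0,0,0],
    [0,0,0,0.003,0,0,0],
    [0,0,0,0,0,0,0],
  ],
)

```text
time: 13.47
tool_pos: [0.4666, -0.0036, 0.0909]
tcp_rot: [0.079, 3.135, 0.002]
wrist_force: [3.6, 4.9, 2.4]
width: 0.109
grip_force: 33.1
```

Run:
```python
from h import *
plan([.4652,-.003,.09],1.52)
s=status.read_state();print(s['torque'].round(2))
```

```text
t 13.47 pos [ 0.4666 -0.0036  0.0909] z [ 0.006  0.001 -1.   ] q6 -1.584 w 0.109 F [3.6 4.9 2.4]
yaw 1.521 -> 1.52 turn deg [0.09 0.33 0.03] shift after turn [0.0015 0.0005 0.0009]
[ 0.88 -0.67 -0.02]
```

>>> drive_tool(
  rows=[
    [0,0,0,0.002,0.002,0,0],
    [0,0,0,0,0,0,0],
    [0,0,0,0.002,0,0,0],
    [0,0,0,0,0,0,0],
  ],
)

```text
time: 13.8
tool_pos: [0.4662, -0.0032, 0.0911]
tcp_rot: [0.077, 3.128, -0.003]
wrist_force: [12.7, -0.9, -5.1]
width: 0.106
grip_force: 32.1
```

>>> drive_tool(
  rows=[
    [0,0,0,0.003,0.0005,0,0],
    [0,0,0,0,0,0,0],
  ],
)

```text
time: 13.97
tool_pos: [0.4655, -0.003, 0.0913]
tcp_rot: [0.077, 3.123, -0.004]
wrist_force: [18.8, -2.9, -11.7]
width: 0.108
grip_force: 31.2
```

>>> drive_tool(
  rows=[
    [0,0,0,-0.003,-0.001,0,0],
    [0,0,0,-0.001,0,0.001,0],
    [0,0,0,0,0,0,0],
  ],
)

```text
time: 14.22
tool_pos: [0.4661, -0.0032, 0.0903]
tcp_rot: [0.078, 3.132, -0.001]
wrist_force: [7.3, 1.5, 3.5]
width: 0.106
grip_force: 33.1
```

Run:
```python
from h import *
plan([.4652,-.003,.09],1.52)
s=status.read_state();print(s['torque'].round(2),s['wrist_force'].round(1))
```

```text
t 14.22 pos [ 0.4661 -0.0032  0.0903] z [ 0.009 -0.001 -1.   ] q6 -1.581 w 0.106 F [7.3 1.5 3.5]
yaw 1.521 -> 1.52 turn deg [-0.02  0.52  0.06] shift after turn [0.0009 0.0002 0.0003]
[ 0.16 -1.09 -0.01] [7.3 1.5 3.5]
```

>>> drive_tool(
  rows=[
    [0,0,0,0,0,0.002,0],
    [0,0,0,0,0,0,0],
  ],
)

```text
time: 14.38
tool_pos: [0.4662, -0.0032, 0.0891]
tcp_rot: [0.078, 3.131, -0.001]
wrist_force: [5.7, 0.8, 6.5]
width: 0.109
grip_force: 33.6
```

>>> drive_tool(
  rows=[
    [0,0,0,0,0,0.0015,0],
    [0,0,0,0,0,0,0],
  ],
)

```text
time: 14.55
tool_pos: [0.4664, -0.0032, 0.0889]
tcp_rot: [0.077, 3.131, -0.001]
wrist_force: [1.7, 1.2, 17.0]
width: 0.105
grip_force: 34.7
```

>>> drive_tool(
  rows=[
    [0,0,3,0.001,0,-0.001,0],
    [0,0,3,0,0,0,0],
    [0,0,3,0,0,0,0],
    [0,0,3,0,0,0,0],
    [0,0,0,0,0,0,0],
  ],
)

```text
time: 14.97
tool_pos: [0.466, -0.0038, 0.0891]
tcp_rot: [0.407, 3.104, -0.001]
wrist_force: [5.7, -2.1, 6.6]
width: 0.101
grip_force: 33.6
```

```bash
cat > st.py <<'E'
from h import *
s=status.read_state();M=R.from_rotvec(s['tcp_rot']).as_matrix();y=np.arctan2(M[1,1],M[0,1])
print('turn',round(np.pi/2-.066-y,3),s['tool_pos'].round(4),'M',s['torque'].round(2),'F',s['wrist_force'].round(1),'F tool',(M.T@s['wrist_force']).round(1),'ztool',M[:,2].round(3))
E
python3 st.py
```

```text
turn 0.195 [ 0.466  -0.0038  0.0891] M [-0.26 -0.91 -0.06] F [ 5.7 -2.1  6.6] F tool [-6.1 -0.5 -6.5] ztool [ 0.011 -0.002 -1.   ]
```

>>> drive_tool(
  rows=[
    [0,0,3,0,0,0.0006,0],
    [0,0,3,0,0,0,0],
    [0,0,3,0,0,0,0],
    [0,0,0,0,0,0,0],
  ],
)

```text
time: 15.3
tool_pos: [0.466, -0.0042, 0.089]
tcp_rot: [0.649, 3.062, -0.001]
wrist_force: [5.0, -3.7, 11.6]
width: 0.106
grip_force: 34.1
```

```bash
python3 st.py
```

```text
turn 0.352 [ 0.466  -0.0042  0.089 ] M [-0.5  -0.57  0.01] F [ 5.  -3.7 11.6] F tool [ -6.2  -1.3 -11.5] ztool [ 0.011 -0.003 -1.   ]
```

>>> drive_tool(
  rows=[
    [0,0,3,0,0,0,0],
    [0,0,3,0,0,0,0],
    [0,0,0,0,0,0,0],
  ],
)

```text
time: 15.55
tool_pos: [0.4658, -0.0045, 0.089]
tcp_rot: [0.808, 3.024, -0.001]
wrist_force: [4.2, -4.3, 11.1]
width: 0.105
grip_force: 34.1
```

```bash
python3 st.py
```

```text
turn 0.456 [ 0.4658 -0.0045  0.089 ] M [-0.66 -0.58 -0.03] F [ 4.2 -4.3 11.1] F tool [ -5.9  -1.6 -11. ] ztool [ 0.011 -0.004 -1.   ]
```

>>> drive_tool(
  rows=[
    [0,0,3,-0.0005,-0.001,0,0],
    [0,0,3,0,0,0,0],
    [0,0,0,0,0,0,0],
  ],
)

```text
time: 15.8
tool_pos: [0.4656, -0.0049, 0.089]
tcp_rot: [0.966, 2.978, 0.002]
wrist_force: [4.0, -2.0, 12.0]
width: 0.105
grip_force: 34.2
```

```bash
python3 st.py
```

```text
turn 0.561 [ 0.4656 -0.0049  0.089 ] M [-0.23 -0.47 -0.04] F [ 4. -2. 12.] F tool [ -4.6   0.8 -11.9] ztool [ 0.01  -0.002 -1.   ]
```

>>> drive_tool(
  rows=[
    [0,0,3,0,0,0,0],
    [0,0,3,0,0,0,0],
    [0,0,0,0,0,0,0],
  ],
)

```text
time: 16.05
tool_pos: [0.4654, -0.0052, 0.0889]
tcp_rot: [1.12, 2.924, 0.002]
wrist_force: [2.6, -1.7, 11.5]
width: 0.106
grip_force: 34.2
```

```bash
python3 st.py
```

```text
turn 0.666 [ 0.4654 -0.0052  0.0889] M [-0.34 -0.49 -0.04] F [ 2.6 -1.7 11.5] F tool [ -3.2   0.5 -11.5] ztool [ 0.01  -0.003 -1.   ]
```

>>> drive_tool(
  rows=[
    [0,0,3,0.0007,-0.0007,0,0],
    [0,0,3,0,0,0,0],
    [0,0,0,0,0,0,0],
  ],
)

```text
time: 16.3
tool_pos: [0.465, -0.0054, 0.0888]
tcp_rot: [1.271, 2.86, 0.003]
wrist_force: [4.7, -3.0, 9.0]
width: 0.108
grip_force: 33.9
```

```bash
python3 st.py
```

```text
turn 0.771 [ 0.465  -0.0054  0.0888] M [-0.48 -0.85 -0.06] F [ 4.7 -3.   9. ] F tool [-5.5  1.6 -9. ] ztool [ 0.011 -0.003 -1.   ]
```

>>> drive_tool(
  rows=[
    [0,0,3,0,0,0,0],
    [0,0,3,0,0,0,0],
    [0,0,0,0,0,0,0],
  ],
)

```text
time: 16.55
tool_pos: [0.4648, -0.0056, 0.0885]
tcp_rot: [1.419, 2.79, 0.003]
wrist_force: [5.8, -4.9, 8.0]
width: 0.099
grip_force: 33.7
```

```bash
python3 st.py
```

```text
turn 0.875 [ 0.4648 -0.0056  0.0885] M [-0.55 -0.88 -0.01] F [ 5.8 -4.9  8. ] F tool [-7.4  1.8 -7.9] ztool [ 0.011 -0.003 -1.   ]
```

>>> drive_tool(
  rows=[
    [0,0,0,0,0,0.0015,0],
    [0,0,0,0,0,0,0],
  ],
)

```text
time: 16.72
tool_pos: [0.4647, -0.0055, 0.0867]
tcp_rot: [1.417, 2.791, 0.003]
wrist_force: [7.3, -2.7, 4.3]
width: 0.108
grip_force: 33.2
```

```bash
python3 st.py
```

```text
turn 0.873 [ 0.4647 -0.0055  0.0867] M [-0.62 -1.1  -0.12] F [ 7.3 -2.7  4.3] F tool [-6.6  4.3 -4.2] ztool [ 0.011 -0.003 -1.   ]
```

It dropped into the slot at about 0.87. Push in gently.

>>> drive_tool(
  rows=[
    [0,0,0,0,0,0.002,0],
    [0,0,0,0,0,0.002,0],
    [0,0,0,0,0,0.001,0],
    [0,0,0,0,0,0,0],
  ],
)

```text
time: 17.05
tool_pos: [0.4649, -0.0056, 0.0829]
tcp_rot: [1.417, 2.792, 0.003]
wrist_force: [2.4, -3.9, 14.6]
width: 0.106
grip_force: 34.6
```

```bash
python3 st.py
```

```text
turn 0.874 [ 0.4649 -0.0056  0.0829] M [-0.67 -0.31 -0.24] F [ 2.4 -3.9 14.6] F tool [ -4.7  -0.2 -14.5] ztool [ 0.011 -0.003 -1.   ]
```

>>> drive_tool(
  rows=[
    [0,0,2,0,0,0,0],
    [0,0,1.5,0,0,0,0],
    [0,0,0,0,0,0,0],
  ],
)

```text
time: 17.3
tool_pos: [0.4646, -0.0056, 0.0822]
tcp_rot: [1.503, 2.747, 0.003]
wrist_force: [5.0, -4.4, 9.4]
width: 0.105
grip_force: 33.9
```

```bash
python3 st.py
```

```text
turn 0.935 [ 0.4646 -0.0056  0.0822] M [-0.7  -0.7  -0.05] F [ 5.  -4.4  9.4] F tool [-6.5  1.9 -9.3] ztool [ 0.01  -0.003 -1.   ]
```

>>> drive_tool(
  rows=[
    [0,0,0,0,0,0.002,0],
    [0,0,0,0,0,0.001,0],
    [0,0,0,0,0,0,0],
  ],
)

```text
time: 17.55
tool_pos: [0.4647, -0.0056, 0.0793]
tcp_rot: [1.501, 2.748, 0.003]
wrist_force: [3.9, -4.4, 11.1]
width: 0.105
grip_force: 34.1
```

```bash
python3 st.py
```

```text
turn 0.934 [ 0.4647 -0.0056  0.0793] M [-0.69 -0.57 -0.06] F [ 3.9 -4.4 11.1] F tool [ -5.9   0.9 -11.1] ztool [ 0.01  -0.003 -1.   ]
```

>>> drive_tool(
  rows=[
    [0,0,0,0,0,0.002,0],
    [0,0,0,0,0,0.001,0],
    [0,0,0,0,0,0,0],
  ],
)

```text
time: 17.8
tool_pos: [0.4647, -0.0057, 0.0767]
tcp_rot: [1.502, 2.748, 0.003]
wrist_force: [2.2, -3.3, 14.3]
width: 0.108
grip_force: 34.5
```

```bash
python3 st.py
```

```text
turn 0.934 [ 0.4647 -0.0057  0.0767] M [-0.72 -0.26 -0.08] F [ 2.2 -3.3 14.3] F tool [ -4.1   0.1 -14.3] ztool [ 0.01  -0.003 -1.   ]
```

>>> drive_tool(
  rows=[
    [0,0,2,0,-0.001,0.0005,0],
    [0,0,3,0,0,0,0],
    [0,0,3,0,0,0,0],
    [0,0,0,0,0,0,0],
  ],
)

```text
time: 18.13
tool_pos: [0.4643, -0.0059, 0.0764]
tcp_rot: [1.692, 2.634, 0.005]
wrist_force: [3.5, -3.2, 14.7]
width: 0.105
grip_force: 34.5
```

```bash
python3 st.py
```

```text
turn 1.076 [ 0.4643 -0.0059  0.0764] M [-0.43 -0.46 -0.02] F [ 3.5 -3.2 14.7] F tool [ -4.5   2.  -14.7] ztool [ 0.011 -0.003 -1.   ]
```

>>> drive_tool(
  rows=[
    [0,0,3,0,0,0,0],
    [0,0,3,0,0,0,0],
    [0,0,0,0,0,0,0],
  ],
)

```text
time: 18.38
tool_pos: [0.464, -0.006, 0.0764]
tcp_rot: [1.828, 2.543, 0.005]
wrist_force: [2.5, -3.2, 14.8]
width: 0.108
grip_force: 34.6
```

```bash
python3 st.py
```

```text
turn 1.181 [ 0.464  -0.006   0.0764] M [-0.53 -0.3  -0.05] F [ 2.5 -3.2 14.8] F tool [ -3.9   1.5 -14.7] ztool [ 0.01  -0.003 -1.   ]
```

>>> drive_tool(
  rows=[
    [0,0,3,0,-0.001,0,0],
    [0,0,3,0,0,0,0],
    [0,0,3,0,0,0,0],
    [0,0,3,0,0,0,0],
    [0,0,3,0,0,0,0],
    [0,0,0,0,0,0,0],
  ],
)

```text
time: 18.88
tool_pos: [0.4631, -0.0063, 0.0764]
tcp_rot: [2.145, 2.282, 0.008]
wrist_force: [1.1, -3.1, 15.2]
width: 0.103
grip_force: 34.6
```

```bash
python3 st.py
```

```text
turn 1.443 [ 0.4631 -0.0063  0.0764] M [-0.48 -0.32 -0.05] F [ 1.1 -3.1 15.2] F tool [ -3.3   1.1 -15.2] ztool [ 0.01  -0.003 -1.   ]
```

>>> drive_tool(
  rows=[
    [0,0,3,0,0,0,0],
    [0,0,3,0,0,0,0],
    [0,0,3,0,0,0,0],
    [0,0,3,0,0,0,0],
    [0,0,3,0,0,0,0],
    [0,0,0,0,0,0,0],
  ],
)

```text
time: 19.38
tool_pos: [0.4623, -0.0062, 0.0763]
tcp_rot: [2.426, 1.984, 0.008]
wrist_force: [0.5, -3.3, 18.1]
width: 0.099
grip_force: 34.9
```

```bash
python3 st.py
```

```text
turn 1.704 [ 0.4623 -0.0062  0.0763] M [-0.4   0.02 -0.05] F [ 0.5 -3.3 18.1] F tool [ -3.1   1.3 -18.1] ztool [ 0.009 -0.003 -1.   ]
```

>>> drive_tool(
  rows=[
    [0,0,3,-0.001,-0.0015,-0.0004,0],
    [0,0,3,0,0,0,0],
    [0,0,3,0,0,0,0],
    [0,0,3,0,0,0,0],
    [0,0,3,0,0,0,0],
    [0,0,0,0,0,0,0],
  ],
)

```text
time: 19.88
tool_pos: [0.4613, -0.0061, 0.0764]
tcp_rot: [2.665, 1.65, 0.013]
wrist_force: [4.0, 0.1, 12.4]
width: 0.108
grip_force: 34.3
```

```bash
python3 st.py
```

```text
turn 1.967 [ 0.4613 -0.0061  0.0764] M [ 0.13 -0.55 -0.05] F [ 4.   0.1 12.4] F tool [  1.9   3.6 -12.4] ztool [ 0.01  -0.001 -1.   ]
```

>>> drive_tool(
  rows=[
    [0,0,3,0,-0.001,0,0],
    [0,0,3,0,0,0,0],
    [0,0,3,0,0,0,0],
    [0,0,3,0,0,0,0],
    [0,0,0,0,0,0,0],
  ],
)

```text
time: 20.3
tool_pos: [0.4607, -0.0057, 0.0764]
tcp_rot: [2.824, 1.363, 0.015]
wrist_force: [3.4, 0.7, 12.0]
width: 0.103
grip_force: 34.2
```

```bash
python3 st.py
```

```text
turn 2.176 [ 0.4607 -0.0057  0.0764] M [ 0.07 -0.69 -0.02] F [ 3.4  0.7 12. ] F tool [  2.8   2.3 -12. ] ztool [ 0.011 -0.001 -1.   ]
```

>>> drive_tool(
  rows=[
    [0,0,3,0,0,0,0],
    [0,0,3,0,0,0,0],
    [0,0,3,0,0,0,0],
    [0,0,0,0,0,0,0],
  ],
)

```text
time: 20.63
tool_pos: [0.4603, -0.0054, 0.0764]
tcp_rot: [2.924, 1.138, 0.014]
wrist_force: [3.0, 1.4, 12.4]
width: 0.106
grip_force: 34.3
```

```bash
python3 st.py
```

```text
turn 2.333 [ 0.4603 -0.0054  0.0764] M [ 0.3  -0.56 -0.03] F [ 3.   1.4 12.4] F tool [  3.2   1.1 -12.4] ztool [ 0.01  -0.001 -1.   ]
```

>>> drive_tool(
  rows=[
    [0,0,2,0,0,0,0],
    [0,0,2,0,0,0,0],
    [0,0,0,0,0,0,0],
  ],
)

```text
time: 20.88
tool_pos: [0.4602, -0.0052, 0.0764]
tcp_rot: [2.962, 1.036, 0.014]
wrist_force: [2.2, 1.8, 14.4]
width: 0.108
grip_force: 34.4
```

```bash
python3 st.py
```

```text
turn 2.403 [ 0.4602 -0.0052  0.0764] M [ 0.35 -0.46 -0.06] F [ 2.2  1.8 14.4] F tool [  2.9   0.1 -14.4] ztool [ 0.01  -0.001 -1.   ]
```

>>> drive_tool(
  rows=[
    [0,0,2,0,0,0,0],
    [0,0,2,0,0,0,0],
    [0,0,0,0,0,0,0],
  ],
)

```text
time: 21.13
tool_pos: [0.46, -0.0051, 0.0763]
tcp_rot: [2.997, 0.932, 0.014]
wrist_force: [2.2, 3.1, 13.4]
width: 0.106
grip_force: 34.4
```

```bash
python3 st.py
```

```text
turn 2.472 [ 0.46   -0.0051  0.0763] M [ 0.46 -0.4  -0.1 ] F [ 2.2  3.1 13.4] F tool [  3.6  -1.3 -13.4] ztool [ 0.01 -0.   -1.  ]
```

>>> drive_tool(
  rows=[
    [0,0,2,0,0,0,0],
    [0,0,0,0,0,0,0],
  ],
)

```text
time: 21.3
tool_pos: [0.46, -0.005, 0.0764]
tcp_rot: [3.013, 0.88, 0.014]
wrist_force: [2.4, 3.5, 13.7]
width: 0.105
grip_force: 34.5
```

```bash
python3 st.py
```

```text
turn 2.507 [ 0.46   -0.005   0.0764] M [ 0.59 -0.38 -0.04] F [ 2.4  3.5 13.7] F tool [  4.   -1.6 -13.7] ztool [ 0.009 -0.    -1.   ]
```

>>> drive_tool(
  rows=[
    [0,0,2,0,0,0,0],
    [0,0,0,0,0,0,0],
  ],
)

```text
time: 21.47
tool_pos: [0.4599, -0.0049, 0.0763]
tcp_rot: [3.028, 0.827, 0.014]
wrist_force: [1.5, 3.8, 14.3]
width: 0.102
grip_force: 34.5
```

```bash
python3 st.py
```

```text
turn 2.542 [ 0.4599 -0.0049  0.0763] M [ 0.68 -0.32 -0.02] F [ 1.5  3.8 14.3] F tool [  3.3  -2.4 -14.3] ztool [ 0.009  0.    -1.   ]
```

>>> drive_tool(
  rows=[
    [0,0,2,0,0,0,0],
    [0,0,0,0,0,0,0],
  ],
)

```text
time: 21.63
tool_pos: [0.4599, -0.0048, 0.0764]
tcp_rot: [3.043, 0.774, 0.014]
wrist_force: [1.5, 4.3, 14.8]
width: 0.106
grip_force: 34.5
```

```bash
python3 st.py
```

```text
turn 2.577 [ 0.4599 -0.0048  0.0764] M [ 0.69 -0.25 -0.03] F [ 1.5  4.3 14.8] F tool [  3.5  -3.  -14.8] ztool [ 0.009  0.    -1.   ]
```

>>> drive_tool(
  rows=[
    [0,0,2,-0.0004,-0.0014,0,0],
    [0,0,0,0,0,0,0],
  ],
)

```text
time: 21.8
tool_pos: [0.4597, -0.0045, 0.0764]
tcp_rot: [3.053, 0.722, 0.017]
wrist_force: [4.1, 0.7, 10.6]
width: 0.106
grip_force: 34.1
```

```bash
python3 st.py
```

```text
turn 2.611 [ 0.4597 -0.0045  0.0764] M [ 0.06 -0.84 -0.05] F [ 4.1  0.7 10.6] F tool [  4.1   1.3 -10.6] ztool [ 0.011 -0.001 -1.   ]
```

>>> drive_tool(
  rows=[
    [0,0,2,0,0,0,0],
    [0,0,0,0,0,0,0],
  ],
)

```text
time: 21.97
tool_pos: [0.4597, -0.0044, 0.0764]
tcp_rot: [3.066, 0.668, 0.017]
wrist_force: [4.3, 1.1, 11.0]
width: 0.106
grip_force: 34.2
```

```bash
python3 st.py
```

```text
turn 2.647 [ 0.4597 -0.0044  0.0764] M [ 0.22 -0.7  -0.  ] F [ 4.3  1.1 11. ] F tool [  4.5   0.9 -10.9] ztool [ 0.011 -0.001 -1.   ]
```

>>> drive_tool(
  rows=[
    [0,0,2,0,0,0,0],
    [0,0,0,0,0,0,0],
  ],
)

```text
time: 22.13
tool_pos: [0.4596, -0.0044, 0.0764]
tcp_rot: [3.078, 0.614, 0.017]
wrist_force: [4.7, 0.8, 11.1]
width: 0.108
grip_force: 34.2
```

```bash
python3 st.py
```

```text
turn 2.682 [ 0.4596 -0.0044  0.0764] M [ 0.23 -0.72  0.01] F [ 4.7  0.8 11.1] F tool [  4.7   1.1 -11. ] ztool [ 0.011 -0.001 -1.   ]
```

>>> drive_tool(
  rows=[
    [0,0,2,0,0,0,0],
    [0,0,0,0,0,0,0],
  ],
)

```text
time: 22.3
tool_pos: [0.4596, -0.0043, 0.0764]
tcp_rot: [3.089, 0.56, 0.017]
wrist_force: [3.6, 2.1, 11.6]
width: 0.103
grip_force: 34.2
```

```bash
python3 st.py
```

```text
turn 2.717 [ 0.4596 -0.0043  0.0764] M [ 0.33 -0.67  0.01] F [ 3.6  2.1 11.6] F tool [  4.2  -0.7 -11.6] ztool [ 0.011 -0.001 -1.   ]
```

>>> drive_tool(
  rows=[
    [0,0,2,0,0,0,0],
    [0,0,0,0,0,0,0],
  ],
)

```text
time: 22.47
tool_pos: [0.4595, -0.0042, 0.0764]
tcp_rot: [3.098, 0.507, 0.017]
wrist_force: [3.8, 1.8, 12.5]
width: 0.105
grip_force: 34.2
```

```bash
python3 st.py
```

```text
turn 2.751 [ 0.4595 -0.0042  0.0764] M [ 0.4  -0.64  0.08] F [ 3.8  1.8 12.5] F tool [  4.3  -0.5 -12.5] ztool [ 0.011 -0.001 -1.   ]
```

>>> drive_tool(
  rows=[
    [0,0,1.5,0,0,0,0],
    [0,0,0,0,0,0,0],
  ],
)

```text
time: 22.63
tool_pos: [0.4595, -0.0041, 0.0764]
tcp_rot: [3.104, 0.468, 0.017]
wrist_force: [3.0, 3.2, 11.9]
width: 0.108
grip_force: 34.3
```

```bash
python3 st.py
```

```text
turn 2.777 [ 0.4595 -0.0041  0.0764] M [ 0.48 -0.69  0.27] F [ 3.   3.2 11.9] F tool [  3.9  -2.1 -11.9] ztool [ 0.011 -0.001 -1.   ]
```

Torque has risen to 0.27 N m, so the stud is at its stop past the groove. Ease the turn back slightly and let it rise.

>>> drive_tool(
  rows=[
    [0,0,-1.5,0,0,-0.001,0],
    [0,0,0,0,0,-0.001,0],
    [0,0,0,0,0,-0.001,0],
    [0,0,0,0,0,-0.001,0],
    [0,0,0,0,0,0,0],
  ],
)

```text
time: 23.05
tool_pos: [0.4595, -0.0042, 0.0798]
tcp_rot: [3.098, 0.509, 0.017]
wrist_force: [5.6, 1.6, 8.9]
width: 0.105
grip_force: 33.6
```

```bash
python3 st.py
```

```text
turn 2.75 [ 0.4595 -0.0042  0.0798] M [ 0.35 -0.98  0.13] F [5.6 1.6 8.9] F tool [ 5.9  0.3 -8.8] ztool [ 0.011 -0.001 -1.   ]
```

>>> drive_tool(
  rows=[
    [0,0,0,0,0,-0.001,0],
    [0,0,0,0,0,-0.001,0],
    [0,0,0,0,0,-0.0005,0],
    [0,0,0,0,0,0,0],
  ],
)

```text
time: 23.38
tool_pos: [0.4594, -0.0042, 0.0812]
tcp_rot: [3.098, 0.509, 0.017]
wrist_force: [8.8, 2.0, -1.3]
width: 0.102
grip_force: 32.5
```

```bash
python3 st.py
```

```text
turn 2.75 [ 0.4594 -0.0042  0.0812] M [ 0.34 -1.66  0.02] F [ 8.8  2.  -1.3] F tool [9.  0.9 1.4] ztool [ 0.011 -0.001 -1.   ]
```

Stays at z 0.0812, about 10 mm pressed, so it is held in the groove. Ease off sideways, open and lift.

>>> drive_tool(
  rows=[
    [0,0,0,0.001,0,0,0.05],
    [0,0,0,0,0,0,0.3],
    [0,0,0,0,0,0,0.4],
    [0,0,0,0,0,0,0.4],
    [0,0,0,0,0,-0.01,0.4],
    [0,0,0,0,0,-0.025,0.4],
    [0,0,0,0,0,-0.035,0.4],
    [0,0,0,0,0,-0.035,0.4],
  ],
)

```text
time: 24.05
tool_pos: [0.4533, -0.0036, 0.1843]
tcp_rot: [-3.099, -0.509, 0.006]
wrist_force: [0.9, -0.5, 0.5]
width: 0.4
grip_force: 0.0
```

>>> drive_tool(
  rows=[
    [0,0,0,0,0,-0.02,0.4],
    [0,0,0,0,0,0,0.4],
    [0,0,0,0,0,0,0.4],
  ],
)

```text
time: 24.3
tool_pos: [0.456, -0.0037, 0.2061]
tcp_rot: [3.099, 0.509, 0.005]
wrist_force: [0.5, 0.6, -0.5]
width: 0.402
grip_force: 0.0
```

Run:
```python
from h import *
plan([.46,-.005,.2])
p=shot('side'); a=cv2.resize(p['color'][140:270,260:450],None,fx=2,fy=2,interpolation=3)
p=shot('wrist'); b=cv2.resize(p['color'],(560,350))
c=np.zeros((max(260,0)+350-20,560,3),np.uint8); c[:260,:380]=a; c[240:590]=b
cv2.imwrite('pics/end.png',c[...,::-1])
```

```text
t 24.3 pos [ 0.456  -0.0037  0.2061] z [ 0.003 -0.    -1.   ] q6 1.183 w 0.402 F [ 0.5  0.6 -0.5]
yaw -1.245 -> -1.245 turn deg [ 0.08 -0.18  0.  ] shift after turn [0.0034 0.0025 0.0061]
```

View pics/end.png

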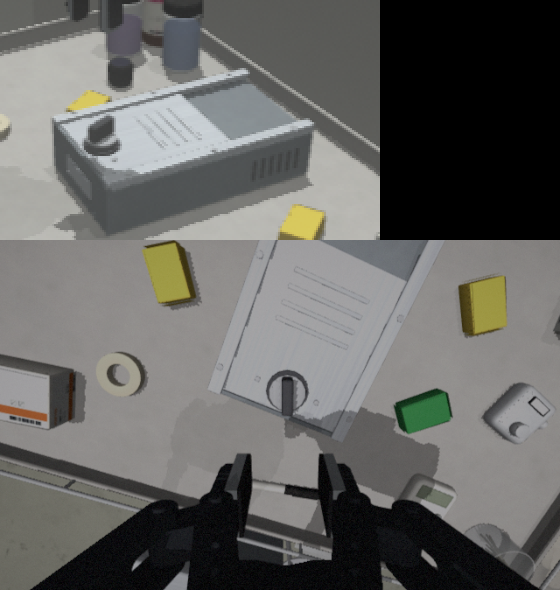

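The picture shows the cover shut against the front wall at (280,410), the stud sitting low at (287,395) with its flange near the cover, and the other things undisturbed.

```bash
python3 -c "
from h import *
print(workorder.finish_job())"
```

```text
the job is handed in; nothing more can be done
None
```

The job is handed in at about 24 s of the 69 s allowed: the white carton was put flat in the bay, the cover pulled shut, and the stud turned to its stop, where it settled about 10 mm down by itself; the hand-in call returned no verdict.

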